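# Clear the crystal-curing stack and put the watch on the timing microphone

### The job

The cement under the watch's crystal has cured, so take the curing stack apart from the top down: first the brass weight into the empty place of the weight box, then the blue pressing die into the empty place of the die tray, then the watch, dial up, onto the rest of the timing microphone, and the green cup die into the empty place of the cup tray, each left standing upright. The watch goes on the microphone with its crown towards the fixed sensor jaw; push the sliding clamp jaw up against the watch so that it is held snugly between the two, with the crown touching the sensor jaw. Never tip the watch or let it drop.

Things in the scene. Friction and masses are not known exactly. Their poses are not given: they have to be found in the camera images.
- brass_weight: Brass weight, 0.10 kg, top of the stack: round body 22 mm dia. and 27 mm tall (the best grip), then a 9 mm neck and a 14 mm dia. knob, 42 mm tall in all. Origin at the centre of its underside, z up; at the start 51 mm above the bench.
- pressing_die: Blue plastic disc, 32 mm dia., 18 mm tall, about 30 g, between weight and watch. Origin at the centre of its underside, z up; at the start 33 mm above the bench.
- watch: Steel diver's watch without strap, dial up, 13 mm thick, 80 g, stands on the cup die. Case and black bezel 40 mm dia.; grip the bezel at any yaw. Lugs reach 24 mm out along x and -x (13.5 mm either side) and crown along -y, none over 7 mm high: fingertips 7 mm above the underside clear them. Origin at the centre of its underside (at the start 20 mm above the bench), z up.
- watch_crown (a point): Outer end of the watch's crown (winding knob, 5.6 mm dia.): 24 mm from the watch's centre along the watch's own -y, 3.7 mm above its underside.
- cup_die: Green plastic cup die (support die), bottom of the stack, about 60 g, stands on the bench: flange 52 mm dia. and 8 mm thick, above it a neck 36 mm dia. up to 20 mm with a flat top (grip the neck). Origin at the centre of its underside, z up.
- weight_box: Fixed wooden box, row of three compartments along its y, each 40 mm square, walls 16 mm high, 4 mm thick, floor 3 mm above the bench. Brass weights stand at y = +44 mm (34 mm tall) and y = -44 mm (50 mm tall, 29 mm dia.); the middle one is empty. Origin on the bench under the centre of the empty one. Let fingers close along its x to clear the neighbours.
- die_tray: Fixed grey tray, row of three compartments along its y, each 50 mm (x) by 48 mm (y), walls 11 mm high, 4 mm thick, floor 3 mm above the bench. Blue dies 18 mm tall stand at y = +52 mm (24 mm dia.) and y = -52 mm (40 mm dia.); the middle one is empty. Origin on the bench under the centre of the empty one. Let fingers close along its x.
- cup_tray: Fixed black tray, two compartments along its y, each 68 mm square, walls 11 mm high, 4 mm thick, floor 3 mm above the bench. The one at y = +72 mm holds a bigger green cup die (60 mm dia., 20 mm tall); the other is empty. Origin on the bench under the centre of the empty one. Let fingers close along its x.
- microphone: Fixed grey stand, 62 mm (x) by 128 mm (y). Flat rest 46 mm wide, 28 mm above the bench. Fixed steel sensor jaw (red cap, top 38 mm above the bench): inner face at y = -24 mm. Clamp jaw (top 35 mm): inner face at y = +36 mm minus joint value. Origin on the bench under the centre of the clamped watch; set the watch down first at about y = +7 mm, x = 0, crown to -y, then push the jaw.
- clamp_jaw (a joint): Clamp jaw of the stand, m: 0 open, grows sliding along the stand's -y towards the sensor jaw; 0.016 with the watch held snugly (0.030 empty). Stays where left, friction about 1.5 N. Black upright thumb tab on it, 28 mm wide (x), 9 mm thick (y), 28 to 58 mm above the bench, centre at x = 0, y = 72.5 mm minus joint value: push its outer (+y) face, or pinch it across y.

How it is judged:
By the outcome, as a careful person would: the job done as asked, in the order asked, and still so for the second after the job is handed in, with the robot touching nothing.
It also fails if it takes over 136 s, if anything falls off the work surface, if the arm or the gripper's body presses on something with over 40 N, if the wrist force passes 120 N, or if a joint passes its speed limit or range.

### The arm

A 7-joint arm with a two-finger parallel gripper is mounted at the origin on a cart in front of the work surface, level with it; the furniture and walls round the work are solid. World frame = base frame: x ahead of the robot, y to its left, z up, the work surface at z = 0. Lengths are in m, angles in rad, forces in N, time in s.
With the tool pointing down it reaches from about 0.425 to 0.875 m from the base axis. Payload 4.7 kg.
Tool frame: the origin (TCP) lies where the fingers leave the gripper's body, on its centre line; the fingertips stand 70 mm ahead of it and the grasp point (between the pads) lies 51 mm ahead of it; z points along the fingers, y is the line along which they close (so a half turn about z gives the same grasp; the last joint's range is limited). The gripper opens to 87 mm and grips with 3 to 60 N. Pads are 19 mm wide; open, the fingers measure 117 mm over their backs; the gripper's body (75 mm by 190 mm) begins 51 mm behind the grasp point.
Start: joints at [1.354, 0.321, -0.07, 1.45, 0.023, 1.371, -0.057], TCP at [0.149, -0.633, 0.292] pointing down, gripper open.
Joint ranges: [-2.86, 2.86], [-0.3, 2.09], [-1.38, 1.24], [0.06, 2.45], [-1.56, 4.7], [0.09, 2.05], [-2.69, 2.69]. Speed limits (rad/s): [2.57, 2.57, 3.14, 3.14, 3.14, 3.14, 3.14].

### API

Orientations are given as a rotation vector (axis times angle).
In Python, from bench import get_state, get_image, get_calibration, close_job gives the robot as it stands.
- The arm moves only by the tool send_rows, never from a script. Its argument "rows" is a list of rows, each an object of numbers: "hand": the finger opening in mm, from 0 to 87; "x", "y", "z": the shift along the world's x, y, z in mm; "roll": the turn about the world's z in degrees. A call has 1 to 10 rows; each row shifts and turns the commanded pose from where the row before left it; what a row does not reach is not made up. A row lasts 1/10 s, in which the tool goes at most 50 mm and 8.59 degrees, less where a joint would pass 70% of its speed; a pose out of reach is approached as far as the arm can. A call is refused whole if a number of a shift passes 50 or a number of a turn 8.59, either way. A call with a gripper value outside its range is refused whole. The fingers move at their own pace and stop on an object; "force" is the grip in N (left out, the last holds). Time passes only in rows, so rows that do not move let the fingers close. It gives the time, the measured TCP pose, the force, the opening and the grip force at its end, in the units of the state.
- get_state(): the state, without advancing time (a new reading comes with each control period).
- get_image(name): name is "scene" or "top" or "wrist"; returns the picture (420x560x3 uint8, blue, green, red); there is no depth.
- get_calibration(name): a dict with "mtx" (3x3 intrinsics, pixels), "D" ([k1, k2, p1, p2, k3] as OpenCV has them; the pictures are not rectified), "world_from_camera" (4x4, takes a point from camera to world coordinates). Camera axes: x right, y down, z forward; pixel columns grow to the right and rows downward; lengths in m; the calibration is good to about 2 mm. A picture is of the moment at which its call begins: read the wrist's pose just before it. get_calibration takes no time and is no camera call; for the wrist camera it gives the pose at the moment of the call.
- close_job(): hands the job in; it is judged then, once.
The state is a dict: "time": time; "joint_positions": joint angles; "qd": joint speeds; "joint_torque": joint torques, N m; "position": TCP position; "tool_rot": TCP orientation; "ft_force": force on the tool from outside, world axes, zero at the start; "torque": the same for the moment, N m; "grip_width": opening from 0.0 (shut) to 1.0 (fully open); "grip_force": force on a finger pad.
Only numpy, scipy, OpenCV 4.12 (cv2) and the standard library are available. Lean on these libraries where they do the work, as an engineer would, in place of code of your own. Each camera call takes 0.05 s, during which the arm holds its last target. There are 200 camera calls.

## Working session

There is one attempt and no reset: what is moved stays moved. The work goes in short steps, Python scripts to look and compute and a tool call to move; the robot and the scene stay as the last step left them, time stands still between calls to the robot, and variables do not carry over. Pictures are saved under pics/ and viewed, at most 14 in all, crops included, and the job is handed in when it is done.

Besides the shell and the picture viewer there is one more tool, called after ">>>" as name([rows], argument=value, ...), one row to a line, values as JSON. send_rows: Moves the arm, as the interface text tells. Its arguments: {"type":"object","properties":{"rows":{"type":"array","items":{"type":"object","properties":{"hand":{"type":"number"},"x":{"type":"number"},"y":{"type":"number"},"z":{"type":"number"},"roll":{"type":"number"}}}},"force":{"type":"number"}},"required":["rows"]}

```bash
mkdir -p pics
python3 - <<'E'
from bench import *
import cv2,numpy as np
for n in("top","scene"):
    cv2.imwrite(f"pics/{n}0.png",get_image(n)); c=get_calibration(n); print(n,np.round(c["mtx"],1).tolist(),np.round(c["D"],3),np.round(c["world_from_camera"],3).tolist())
s=get_state(); print(s)
E
```

```text
top [[527.2, 0.0, 283.4], [0.0, 527.2, 212.6], [0.0, 0.0, 1.0]] [-0.172  0.     0.     0.     0.   ] [[-0.017, -0.995, 0.101, 0.309], [-1.0, 0.019, 0.017, -0.042], [-0.019, -0.101, -0.995, 1.472], [0.0, 0.0, 0.0, 1.0]]
scene [[485.3, 0.0, 283.5], [0.0, 485.3, 206.7], [0.0, 0.0, 1.0]] [-0.036  0.     0.     0.     0.   ] [[0.949, -0.273, 0.16, 0.265], [-0.316, -0.794, 0.518, -0.641], [-0.015, -0.542, -0.84, 1.079], [0.0, 0.0, 0.0, 1.0]]
{'time': 0.1, 'joint_positions': array([ 1.35408477,  0.3217905 , -0.07008599,  1.45152394,  0.02260724,
        1.37080502, -0.05687138]), 'qd': array([-2.38236483e-03, -1.17366942e-03, -4.45459061e-04, -4.07412283e-03,
       -8.22798611e-04, -5.70964416e-05, -6.41851616e-04]), 'joint_torque': array([-8.88548529e-04, -4.92572844e+01, -4.06174343e-01, -3.13396990e+01,
       -6.41976041e-02,  3.95267573e-02,  6.97266364e-05]), 'position': array([ 0.14857347, -0.63241776,  0.29125835]), 'tool_rot': array([-3.11898179e+00, -3.61647493e-01,  4.67172866e-04]), 'ft_force': array([ 0.00935011,  0.40598008, -0.01530999]), 'torque': array([0.02790189, 0.00879437, 0.04381631]), 'grip_force': 0.0, 'grip_width': 0.9963832660733702}
```

View pics/top0.png

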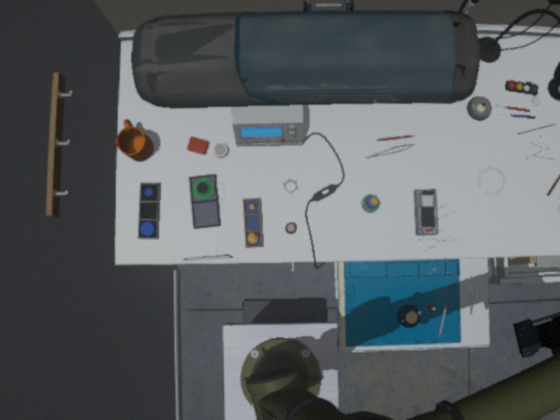

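View pics/scene0.png

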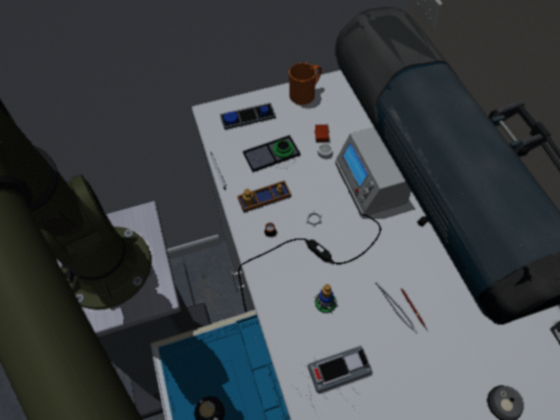

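The top view shows the die tray at about (149,210), cup tray at (205,201), weight box at (253,222), stack at (371,203) and microphone at (427,212). The scene view agrees with that layout. I'll enlarge the relevant strip.

```bash
cat > h.py <<'E'
from bench import *
import cv2,numpy as np
def w(n,px,z,c=None):
    c=c or get_calibration(n); T=np.array(c["world_from_camera"])
    u=cv2.undistortPoints(np.array(px,float).reshape(-1,1,2),np.array(c["mtx"]),np.array(c["D"])).reshape(-1,2)
    d=np.c_[u,np.ones(len(u))]@T[:3,:3].T; o=T[:3,3]
    return o+d*((np.broadcast_to(z,len(u))-o[2])/d[:,2])[:,None]
def proj(P,c):
    T=np.linalg.inv(np.array(c["world_from_camera"]))
    return cv2.projectPoints(np.array(P,float).reshape(-1,1,3),cv2.Rodrigues(T[:3,:3])[0],T[:3,3],np.array(c["mtx"]),np.array(c["D"]))[0].reshape(-1,2)
E
python3 - <<'E'
import cv2
from h import *
i=cv2.imread("pics/top0.png")
a=cv2.resize(i[170:260,130:280],(800,480),interpolation=cv2.INTER_CUBIC)
cv2.imwrite("pics/a.png",a)
b=cv2.resize(i[180:245,345:455],(800,473),interpolation=cv2.INTER_CUBIC)
cv2.imwrite("pics/b.png",b)
print(w("top",[(149,210),(205,202),(253,222),(371,203),(427,212)],[.01,.01,.015,.05,.03]).round(3))
E
```

```text
[[ 0.473  0.364  0.01 ]
 [ 0.492  0.203  0.01 ]
 [ 0.433  0.068  0.015]
 [ 0.476 -0.257  0.05 ]
 [ 0.45  -0.416  0.03 ]]
```

View pics/a.png

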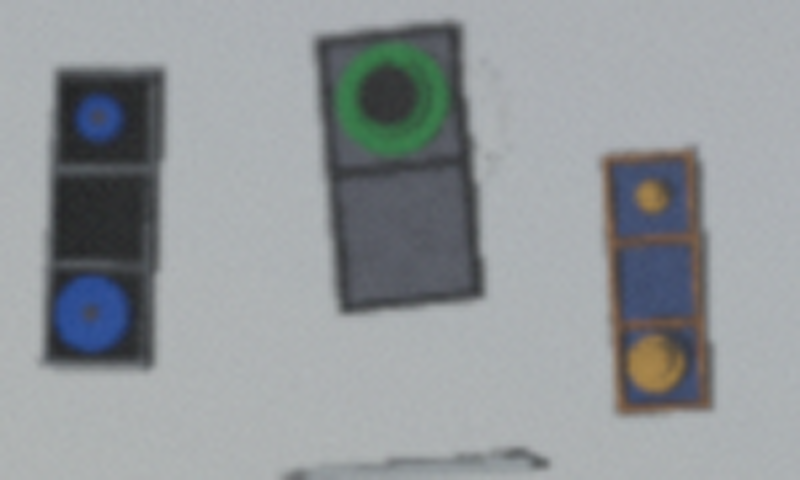

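View pics/b.png

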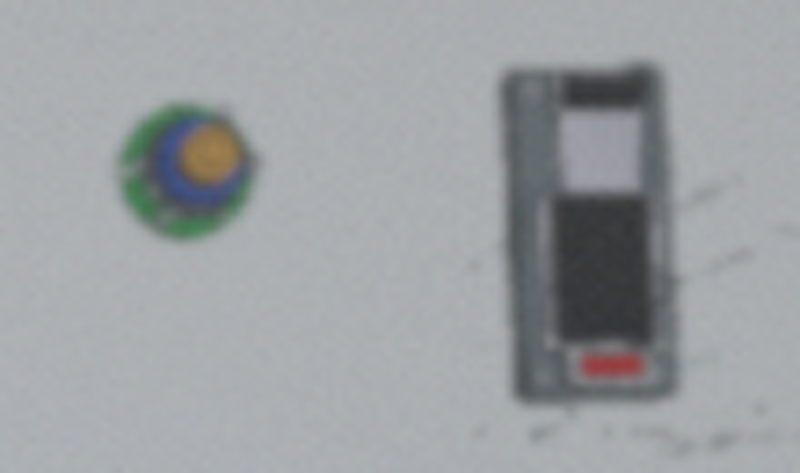

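Run:
```python
from h import *
A=lambda L:[((x+.5)/5.3333-.5+130,(y+.5)/5.3333-.5+170) for x,y in L]
B=lambda L:[((x+.5)/7.2727-.5+345,(y+.5)/7.2727-.5+180) for x,y in L]
def p(n,P): print(n,(1000*P).round(1).tolist())
def rect(n,q,z):
    P=w("top",A(q),z)[:,:2]; d=(P[0]+P[1]-P[2]-P[3]); print(n,"ctr",(1000*P.mean(0)).round(1),"yaxis",np.degrees(np.arctan2(d[1],d[0])).round(1),"len",(500*np.hypot(*d)).round(1), "wid",(1e3*np.hypot(*(P[0]-P[1]))).round(1))
rect("die",[(58,70),(163,70),(153,367),(46,362)],.011)
rect("cup",[(318,38),(460,25),(482,295),(343,310)],.011)
rect("box",[(603,157),(694,150),(712,407),(618,412)],.016)
p("dies",w("top",A([(98,118),(92,314)]),.021))
p("cupdie",w("top",A([(392,99)]),.011))
p("wts",w("top",A([(651,197),(656,362)]),[.037,.05]))
p("mic",w("top",B([(613,365),(602,90)]),[.038,.058]))
p("stack",w("top",B([(211,152),(185,170)]),[.093,.008]))
c=get_calibration("wrist");print(np.round(c["world_from_camera"],3).tolist(),c["mtx"][0])
```

```text
die ctr [472.1 363.2] yaxis -1.7 len 157.5 wid 57.7
cup ctr [495.6 203.8] yaxis 4.9 len 144.9 wid 76.4
box ctr [432.   68.5] yaxis 3.0 len 134.2 wid 47.8
dies [[523.6, 364.5, 21.0], [419.5, 366.8, 21.0]]
cupdie [[531.5, 208.2, 11.0]]
wts [[473.6, 69.3, 37.0], [387.9, 66.7, 50.0]]
mic [[400.0, -416.7, 38.0], [502.2, -412.0, 58.0]]
stack [[477.1, -257.3, 93.0], [480.7, -260.2, 8.0]]
[[0.229, -0.937, -0.262, 0.221], [-0.973, -0.221, -0.06, -0.615], [-0.001, 0.269, -0.963, 0.383], [0.0, 0.0, 0.0, 1.0]] [347.08581688   0.         281.37776892]
```

>>> send_rows([
  {"x": 15, "y": 18, "roll": -1},
  {"x": 32, "y": 36, "roll": -1},
  {"x": 32, "y": 36, "roll": -1},
  {"x": 32, "y": 36, "roll": -1},
  {"x": 32, "y": 36, "roll": -1},
  {"x": 32, "y": 36, "roll": -1},
  {"x": 32, "y": 36, "roll": -1},
  {"x": 32, "y": 36, "roll": -1},
  {"x": 32, "y": 36, "roll": -1},
  {"x": 32, "y": 36, "roll": -1},
])

```text
schema error: expected keys hand, x, y, z, roll
```

>>> send_rows([
  {"x": 20, "y": 25, "z": -20},
  {"x": 8, "y": 10, "z": -20},
  {"x": 0, "y": 0, "z": 0},
  {},
])

```text
schema error: expected keys hand, x, y, z, roll
```

Run:
```python
from h import *
c=get_calibration("wrist");cv2.imwrite("pics/w1.png",get_image("wrist"))
import pickle;pickle.dump(c,open("w1.pkl","wb"))
s=get_state();print(s["position"],s["tool_rot"],s["time"]);print(np.round(c["world_from_camera"],3).tolist())
```

```text
[ 0.1486229  -0.63247142  0.29139665] [-3.11927094e+00 -3.61628768e-01  3.13164537e-04] 0.15
[[0.229, -0.937, -0.262, 0.221], [-0.973, -0.221, -0.06, -0.615], [-0.001, 0.269, -0.963, 0.383], [0.0, 0.0, 0.0, 1.0]]
```

View pics/w1.png

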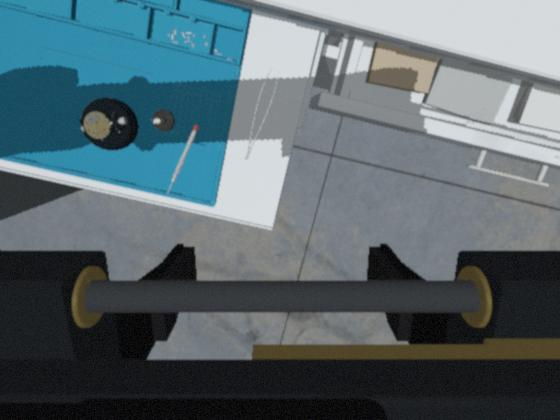

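The picture shows the floor and drawer, because the arm has not moved: every row needs all five keys. I'll resend.

>>> send_rows([
  {"hand": 87, "x": 25, "y": 36, "z": -2, "roll": -1},
  {"hand": 87, "x": 25, "y": 36, "z": -2, "roll": -1},
  {"hand": 87, "x": 25, "y": 36, "z": -2, "roll": -1},
  {"hand": 87, "x": 25, "y": 36, "z": -2, "roll": -1},
  {"hand": 87, "x": 25, "y": 36, "z": -2, "roll": -1},
  {"hand": 87, "x": 25, "y": 36, "z": -2, "roll": -1},
  {"hand": 87, "x": 25, "y": 36, "z": -2, "roll": -1},
  {"hand": 87, "x": 25, "y": 36, "z": -2, "roll": -1},
  {"hand": 87, "x": 25, "y": 36, "z": -2, "roll": -1},
  {"hand": 87, "x": 25, "y": 36, "z": -2, "roll": -1},
])

```text
time: 1.15
position: [0.3993, -0.2711, 0.2722]
tool_rot: [3.14, 0.087, -0.0]
ft_force: [0.5, -0.7, 0.4]
grip_width: 1.002
grip_force: 0.0
```

>>> send_rows([
  {"hand": 60, "x": 0, "y": 0, "z": 0, "roll": 0},
  {"hand": 60, "x": 0, "y": 0, "z": 0, "roll": 0},
  {"hand": 60, "x": 0, "y": 0, "z": 0, "roll": 0},
  {"hand": 60, "x": 0, "y": 0, "z": 0, "roll": 0},
])

```text
time: 1.55
position: [0.3978, -0.2741, 0.2722]
tool_rot: [3.14, 0.084, -0.001]
ft_force: [0.7, 0.1, 0.2]
grip_width: 0.742
grip_force: 0.0
```

```bash
cat >> h.py <<'E'
def snap(n,f):
    c=get_calibration(n); i=get_image(n); cv2.imwrite(f"pics/{f}.png",i)
    import pickle;pickle.dump(c,open(f"{f}.pkl","wb"))
    st()
    return i
def st():
    from scipy.spatial.transform import Rotation as R
    s=get_state(); y=R.from_rotvec(s["tool_rot"]).as_matrix()
    print("t",round(s["time"],2),"pos",(1e3*s["position"]).round(1),"close-dir",np.degrees(np.arctan2(y[1,1],y[0,1])).round(2),"tilt",y[:,2].round(4),"F",s["ft_force"].round(1),"w",(87*s["grip_width"]).round(1),"gf",round(s["grip_force"],1),"j",np.round(s["joint_positions"],2))
def ld(f):
    import pickle;return pickle.load(open(f"{f}.pkl","rb"))
E
python3 -c "
from h import *
i=snap('wrist','w1');print(np.round(ld('w1')['world_from_camera'],3).tolist())"
```

```text
Traceback (most recent call last):
  File "h.py", line 14, in snap
    st()
    ~~^^
  File "h.py", line 19, in st
    print("t",round(s["time"],2),"pos",(1e3*s["position"]).round(1),"close-dir",np.degrees(np.arctan2(y[1,1],y[0,1])).round(2),"tilt",y[:,2].round(4),"F",s["ft_force"].round(1),"w",(87*s["grip_width"]).round(1),"gf",round(s["grip_force"],1),"j",np.round(s["joint_positions"],2))
                                                                                                                                                                                     ^^^^^^^^^^^^^^^^^^^^^^^^^^
AttributeError: 'float' object has no attribute 'round'
```

View pics/w1.png

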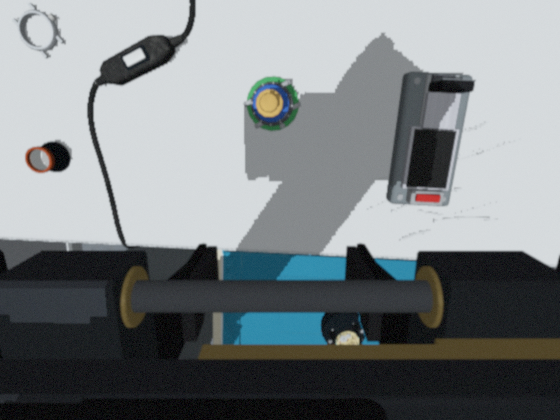

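The wrist view shows the stack near (270,102). The microphone spans (390–475, 70–208), with the red sensor at (428,198) and the black tab at (453,86). I'll zoom in on both.

```bash
sed -i 's/(87\*s\["grip_width"\]).round(1)/round(87*s["grip_width"],1)/' h.py; python3 -c "
from h import *
i=cv2.imread('pics/w1.png');st()
a=cv2.resize(i[65:140,233:308],(560,560),interpolation=cv2.INTER_CUBIC)
b=cv2.resize(i[62:212,384:480],(240,375),interpolation=cv2.INTER_CUBIC)
b=cv2.copyMakeBorder(b,0,185,0,0,cv2.BORDER_CONSTANT)
cv2.imwrite('pics/w1z.png',np.hstack([a,b]))"
```

```text
t 1.6 pos [ 397.9 -274.   272.2] close-dir -86.92 tilt [-3.e-04  0.e+00 -1.e+00] F [-0.   0.1  0.2] w 62.6 gf 0.0 j [ 0.95 -0.01 -0.4   1.87 -0.    1.28 -0.96]
```

View pics/w1z.png

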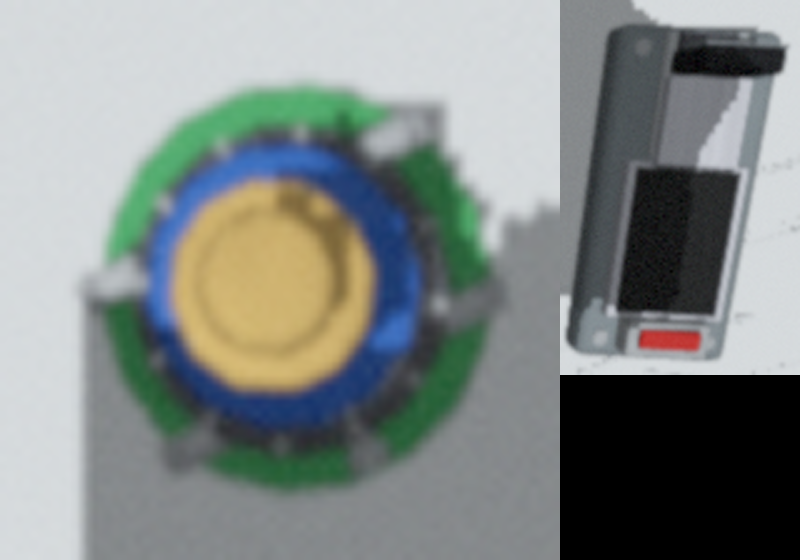

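The crown is at the lower right of the stack in the crop, near (365,440). Lugs lie at (110,280), (190,445), (475,300) and (410,130), so the crown points to about 210° in world. Next I compute positions.

Run:
```python
from h import *
c=ld('w1')
A=lambda L:[((x+.5)/7.4667-.5+233,(y+.5)/7.4667-.5+65) for x,y in L]
B=lambda L:[((x-560+.5)/2.5-.5+384,(y+.5)/2.5-.5+62) for x,y in L]
p=lambda n,P:print(n,(1e3*P).round(1).tolist())
p("knob,body,die,bezel,flange",w("",A([(264,280),(273,287),(283,285),(287,288),(300,288)]),[.093,.078,.051,.033,.008],c))
p("tabtop corners?, redcap",w("",B([(678,47),(785,47),(670,340)]),[.058,.058,.038],c))
p("lugs,crown",w("",A([(90,285),(180,455),(490,300),(425,115),(370,455)]),[.026,.026,.026,.026,.0237],c))
p("rest corners",w("",B([(632,168),(740,172),(722,316),(613,308)]),.028,c))
```

```text
knob,body,die,bezel,flange [[479.2, -259.3, 93.0], [479.0, -259.7, 78.0], [479.9, -260.0, 51.0], [480.0, -259.9, 33.0], [480.8, -260.9, 8.0]]
tabtop corners?, redcap [[504.6, -392.3, 58.0], [506.5, -427.8, 58.0], [400.9, -415.3, 38.0]]
lugs,crown [[479.2, -235.1, 26.0], [459.2, -247.1, 26.0], [480.2, -285.1, 26.0], [501.4, -275.7, 26.0], [460.5, -271.2, 23.7]]
rest corners [[464.2, -394.3, 28.0], [465.0, -435.3, 28.0], [409.5, -438.7, 28.0], [410.3, -395.2, 28.0]]
```

>>> send_rows([
  {"hand": 45, "x": 40, "y": 7, "z": 0, "roll": 0},
  {"hand": 45, "x": 41, "y": 7.5, "z": 0, "roll": 0},
  {"hand": 45, "x": 0, "y": 0, "z": -35, "roll": 0},
  {"hand": 45, "x": 0, "y": 0, "z": -35, "roll": 0},
  {"hand": 45, "x": 0, "y": 0, "z": 0, "roll": 0},
  {"hand": 45, "x": 0, "y": 0, "z": 0, "roll": 0},
  {"hand": 45, "x": 0, "y": 0, "z": 0, "roll": 0},
])

```text
time: 2.3
position: [0.4804, -0.2593, 0.2044]
tool_rot: [3.138, 0.086, 0.004]
ft_force: [-0.4, -0.2, 0.2]
grip_width: 0.52
grip_force: 0.0
```

```bash
python3 -c "
from h import *
st()"
```

```text
t 2.3 pos [ 480.4 -259.3  204.4] close-dir -86.84 tilt [ 0.0027 -0.0018 -1.    ] F [-0.4 -0.2  0.2] w 45.3 gf 0.0 j [ 0.86  0.19 -0.46  1.81  0.09  1.16 -1.14]
```

>>> send_rows([
  {"hand": 45, "x": -1, "y": 0, "z": -30, "roll": 0},
  {"hand": 45, "x": 0, "y": 0, "z": -30, "roll": 0},
  {"hand": 45, "x": 0, "y": 0, "z": -19, "roll": 0},
  {"hand": 45, "x": 0, "y": 0, "z": 0, "roll": 0},
  {"hand": 45, "x": 0, "y": 0, "z": 0, "roll": 0},
  {"hand": 45, "x": 0, "y": 0, "z": 0, "roll": 0},
  {"hand": 45, "x": 0, "y": 0, "z": 0, "roll": 0},
])

```text
time: 3.0
position: [0.4797, -0.2589, 0.1251]
tool_rot: [3.138, 0.088, 0.004]
ft_force: [0.6, 0.5, -0.7]
grip_width: 0.52
grip_force: 0.0
```

>>> send_rows([
  {"hand": 32, "x": 0, "y": 0, "z": 0, "roll": 0},
  {"hand": 25, "x": 0, "y": 0, "z": 0, "roll": 0},
  {"hand": 15, "x": 0, "y": 0, "z": 0, "roll": 0},
  {"hand": 15, "x": 0, "y": 0, "z": 0, "roll": 0},
  {"hand": 15, "x": 0, "y": 0, "z": 0, "roll": 0},
  {"hand": 15, "x": 0, "y": 0, "z": 0, "roll": 0},
], force=12)

```text
time: 3.6
position: [0.4787, -0.2584, 0.1234]
tool_rot: [3.14, 0.088, 0.0]
ft_force: [-0.2, -0.9, 1.0]
grip_width: 0.25
grip_force: 12.0
```

The box walls are 16 mm high and would foul the fingers at this grip height, so I'm regripping 13 mm higher.

>>> send_rows([
  {"hand": 30, "x": 0, "y": 0, "z": 0, "roll": 0},
  {"hand": 35, "x": 0, "y": 0, "z": 0, "roll": 0},
  {"hand": 35, "x": 0, "y": 0, "z": 6, "roll": 0},
  {"hand": 35, "x": 0, "y": 0, "z": 7, "roll": 0},
  {"hand": 35, "x": 0, "y": 0, "z": 0, "roll": 0},
  {"hand": 35, "x": 0, "y": 0, "z": 0, "roll": 0},
  {"hand": 25, "x": 0, "y": 0, "z": 0, "roll": 0},
  {"hand": 15, "x": 0, "y": 0, "z": 0, "roll": 0},
  {"hand": 15, "x": 0, "y": 0, "z": 0, "roll": 0},
  {"hand": 15, "x": 0, "y": 0, "z": 0, "roll": 0},
], force=15)

```text
time: 4.6
position: [0.4786, -0.2583, 0.1361]
tool_rot: [-3.14, -0.088, 0.001]
ft_force: [0.2, -0.1, -0.3]
grip_width: 0.242
grip_force: 15.0
```

>>> send_rows([
  {"hand": 15, "x": 0, "y": 0, "z": 0, "roll": 0},
  {"hand": 15, "x": 0, "y": 0, "z": 0, "roll": 0},
  {"hand": 15, "x": 0, "y": 0, "z": 5, "roll": 0},
  {"hand": 15, "x": 0, "y": 0, "z": 10, "roll": 0},
  {"hand": 15, "x": 0, "y": 0, "z": 20, "roll": 0},
  {"hand": 15, "x": 0, "y": 0, "z": 25, "roll": 0},
  {"hand": 15, "x": 0, "y": 20, "z": 0, "roll": 0},
  {"hand": 15, "x": 0, "y": 38, "z": 0, "roll": 0},
])

```text
time: 5.4
position: [0.4788, -0.2018, 0.1973]
tool_rot: [3.139, 0.08, 0.003]
ft_force: [0.3, 0.8, -0.7]
grip_width: 0.241
grip_force: 15.0
```

>>> send_rows([
  {"hand": 15, "x": -5, "y": 33, "z": 15, "roll": 0},
  {"hand": 15, "x": -6, "y": 34, "z": 20, "roll": 0},
  {"hand": 15, "x": -6, "y": 34, "z": 20, "roll": 0},
  {"hand": 15, "x": -6, "y": 34, "z": 20, "roll": 0},
  {"hand": 15, "x": -6, "y": 34, "z": 20, "roll": 0},
  {"hand": 15, "x": -6, "y": 34, "z": 20, "roll": 0},
  {"hand": 15, "x": -6, "y": 34, "z": 10, "roll": 0},
  {"hand": 15, "x": -6, "y": 31, "z": 5, "roll": 0},
  {"hand": 15, "x": 0, "y": 0, "z": 0, "roll": 0},
  {"hand": 15, "x": 0, "y": 0, "z": 0, "roll": 0},
])

```text
time: 6.4
position: [0.431, 0.0688, 0.3261]
tool_rot: [3.139, 0.092, -0.0]
ft_force: [-0.0, -1.3, -1.0]
grip_width: 0.245
grip_force: 15.0
```

>>> send_rows([
  {"hand": 15, "x": 0, "y": 0, "z": 0, "roll": 0},
  {"hand": 15, "x": 0, "y": 0, "z": 0, "roll": 0},
])

```text
time: 6.6
position: [0.4315, 0.0667, 0.3257]
tool_rot: [-3.14, -0.085, 0.002]
ft_force: [0.4, 0.2, -0.2]
grip_width: 0.243
grip_force: 15.0
```

```bash
python3 -c "
from h import *
i=snap('wrist','w2')
a=cv2.resize(i[80:260,20:320],(800,480),interpolation=cv2.INTER_CUBIC)
cv2.imwrite('pics/w2z.png',a)"
```

```text
t 6.65 pos [431.6  66.7 325.8] close-dir -86.89 tilt [-1.e-03  2.e-04 -1.e+00] F [-0.2  0.1 -1.2] w 21.6 gf 15.0 j [ 0.62 -0.17 -0.73  1.87 -0.11  1.4  -1.61]
```

View pics/w2z.png

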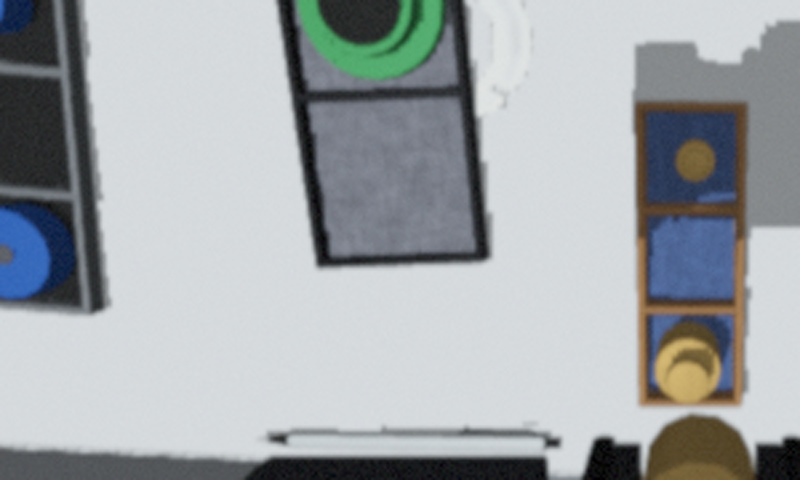

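The view shows the empty middle of the box bounded by (642,211) to (741,308) in the crop. The cup tray's empty cell has corners at (302,97), (463,93), (483,256) and (321,262).

Run:
```python
from h import *
c=ld('w2')
A=lambda L:[((x+.5)/2.66667-.5+20,(y+.5)/2.66667-.5+80) for x,y in L]
def q(n,L,z):
    P=1e3*w("",A(L),z,c)[:,:2]; d=P[0]+P[1]-P[2]-P[3]; print(n,P.mean(0).round(1),P.round(1).tolist(),np.degrees(np.arctan2(d[1],d[0])).round(1))
q("box mid",[(642,211),(743,211),(741,308),(644,308)],.016)
q("box outer",[(636,104),(747,104),(742,405),(640,405)],.016)
q("cup",[(302,97),(463,93),(483,256),(321,262)],.011)
```

```text
box mid [432.9  69.4] [[453.3, 92.3], [455.7, 48.7], [412.6, 46.6], [410.2, 89.8]] 3.1
box outer [432.5  69.9] [[497.9, 96.6], [500.4, 50.1], [367.1, 43.1], [364.5, 89.8]] 2.9
cup [460.5 201.3] [[492.9, 238.5], [498.3, 170.3], [428.8, 162.3], [422.1, 234.3]] 4.9
```

>>> send_rows([
  {"hand": 15, "x": 1, "y": 2.3, "z": -30, "roll": 0},
  {"hand": 15, "x": 0, "y": 0, "z": -45, "roll": 0},
  {"hand": 15, "x": 0, "y": 0, "z": -45, "roll": 0},
  {"hand": 15, "x": 0, "y": 0, "z": -40, "roll": 0},
  {"hand": 15, "x": 0, "y": 0, "z": -30, "roll": 0},
  {"hand": 15, "x": 0, "y": 0, "z": -20, "roll": 0},
  {"hand": 15, "x": 0, "y": 0, "z": 0, "roll": 0},
  {"hand": 15, "x": 0, "y": 0, "z": 0, "roll": 0},
  {"hand": 15, "x": 0, "y": 0, "z": 0, "roll": 0},
  {"hand": 15, "x": 0, "y": 0, "z": 0, "roll": 0},
])

```text
time: 7.65
position: [0.4337, 0.0699, 0.1176]
tool_rot: [3.14, 0.088, 0.004]
ft_force: [0.9, -1.1, -1.2]
grip_width: 0.246
grip_force: 15.0
```

>>> send_rows([
  {"hand": 15, "x": 0, "y": 0, "z": -10, "roll": 0},
  {"hand": 15, "x": 0, "y": 0, "z": -10, "roll": 0},
  {"hand": 15, "x": 0, "y": 0, "z": -6, "roll": 0},
  {"hand": 15, "x": 0, "y": 0, "z": 0, "roll": 0},
  {"hand": 15, "x": 0, "y": 0, "z": 0, "roll": 0},
  {"hand": 15, "x": 0, "y": 0, "z": 0, "roll": 0},
])

```text
time: 8.25
position: [0.4329, 0.0701, 0.0904]
tool_rot: [-3.14, -0.089, -0.0]
ft_force: [-0.2, 0.8, -0.8]
grip_width: 0.24
grip_force: 15.0
```

>>> send_rows([
  {"hand": 15, "x": 0, "y": 0, "z": -2, "roll": 0},
  {"hand": 15, "x": 0, "y": 0, "z": 0, "roll": 0},
  {"hand": 15, "x": 0, "y": 0, "z": 0, "roll": 0},
  {"hand": 26, "x": 0, "y": 0, "z": 0, "roll": 0},
  {"hand": 34, "x": 0, "y": 0, "z": 0, "roll": 0},
  {"hand": 34, "x": 0, "y": 0, "z": 0, "roll": 0},
  {"hand": 34, "x": 0, "y": 0, "z": 0, "roll": 0},
])

```text
time: 8.95
position: [0.4328, 0.07, 0.0884]
tool_rot: [3.14, 0.088, 0.0]
ft_force: [0.1, -0.5, -0.1]
grip_width: 0.381
grip_force: 0.0
```

>>> send_rows([
  {"hand": 34, "x": 0, "y": 0, "z": 15, "roll": 0},
  {"hand": 34, "x": 0, "y": 0, "z": 30, "roll": 0},
  {"hand": 50, "x": 0, "y": 0, "z": 40, "roll": 0},
  {"hand": 50, "x": 3, "y": -30, "z": 20, "roll": 0},
  {"hand": 50, "x": 5, "y": -45, "z": 0, "roll": 0},
  {"hand": 50, "x": 5, "y": -45, "z": 0, "roll": 0},
  {"hand": 50, "x": 5, "y": -45, "z": 0, "roll": 0},
  {"hand": 50, "x": 5, "y": -45, "z": 0, "roll": 0},
  {"hand": 50, "x": 5, "y": -45, "z": 0, "roll": 0},
  {"hand": 50, "x": 5, "y": -45, "z": 0, "roll": 0},
])

```text
time: 9.95
position: [0.4656, -0.2319, 0.1934]
tool_rot: [3.14, 0.088, 0.0]
ft_force: [1.1, 0.6, 0.3]
grip_width: 0.578
grip_force: 0.0
```

>>> send_rows([
  {"hand": 50, "x": 14, "y": -28.5, "z": 0, "roll": 0},
  {"hand": 50, "x": 0, "y": 0, "z": -30, "roll": 0},
  {"hand": 50, "x": 0, "y": 0, "z": -20, "roll": 0},
  {"hand": 50, "x": 0, "y": 0, "z": 0, "roll": 0},
  {"hand": 50, "x": 0, "y": 0, "z": 0, "roll": 0},
  {"hand": 50, "x": 0, "y": 0, "z": 0, "roll": 0},
])

```text
time: 10.55
position: [0.4805, -0.2586, 0.1447]
tool_rot: [3.139, 0.089, 0.003]
ft_force: [0.3, 0.1, 0.6]
grip_width: 0.575
grip_force: 0.0
```

```bash
python3 -c "
from h import *
i=snap('top','t2')
a=cv2.resize(i[170:260,130:280],(800,480),interpolation=cv2.INTER_CUBIC)
cv2.imwrite('pics/t2z.png',a)"
```

```text
t 10.6 pos [ 480.5 -258.7  144.8] close-dir -86.75 tilt [ 0.0021 -0.0016 -1.    ] F [-0.6  0.2  0.1] w 49.7 gf 0.0 j [ 0.89  0.26 -0.5   1.87  0.14  1.04 -1.18]
```

View pics/t2z.png

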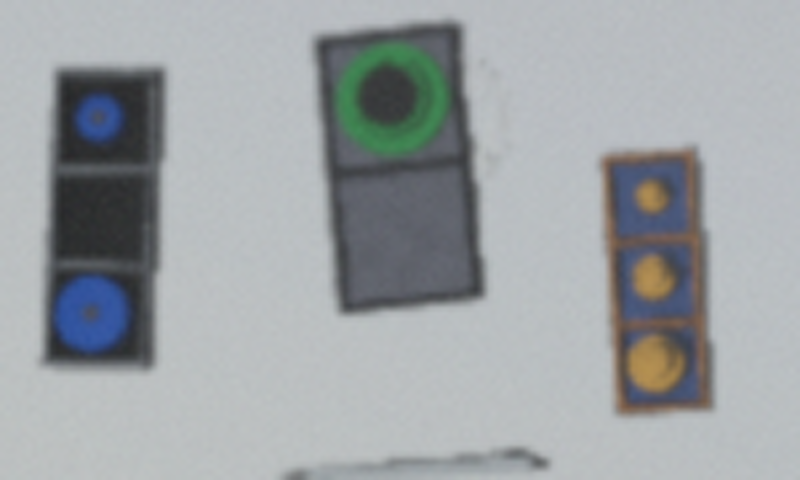

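The weight is standing in the middle compartment, at (654,278) in the crop. Next is the pressing die.

>>> send_rows([
  {"hand": 50, "x": 0, "y": -1.2, "z": -20, "roll": 0},
  {"hand": 50, "x": 0, "y": 0, "z": -10, "roll": 0},
  {"hand": 50, "x": 0, "y": 0, "z": 0, "roll": 0},
  {"hand": 42, "x": 0, "y": 0, "z": 0, "roll": 0},
  {"hand": 38, "x": 0, "y": 0, "z": 0, "roll": 0},
  {"hand": 34, "x": 0, "y": 0, "z": 0, "roll": 0},
  {"hand": 25, "x": 0, "y": 0, "z": 0, "roll": 0},
  {"hand": 25, "x": 0, "y": 0, "z": 0, "roll": 0},
  {"hand": 25, "x": 0, "y": 0, "z": 0, "roll": 0},
  {"hand": 25, "x": 0, "y": 0, "z": 0, "roll": 0},
], force=8)

```text
time: 11.6
position: [0.48, -0.2598, 0.1137]
tool_rot: [3.14, 0.088, 0.001]
ft_force: [0.1, 0.5, 3.9]
grip_width: 0.363
grip_force: 8.0
```

>>> send_rows([
  {"hand": 25, "x": 0, "y": 0, "z": 2, "roll": 0},
  {"hand": 25, "x": 0, "y": 0, "z": 5, "roll": 0},
  {"hand": 25, "x": 0, "y": 0, "z": 10, "roll": 0},
  {"hand": 25, "x": 0, "y": 0, "z": 20, "roll": 0},
  {"hand": 25, "x": 0, "y": 0, "z": 30, "roll": 0},
  {"hand": 25, "x": 0, "y": 0, "z": 0, "roll": 0},
])

```text
time: 12.2
position: [0.4821, -0.2606, 0.185]
tool_rot: [3.136, 0.088, 0.01]
ft_force: [0.7, -0.2, -0.5]
grip_width: 0.36
grip_force: 8.0
```

>>> send_rows([
  {"hand": 25, "x": 0, "y": 20, "z": 15, "roll": 0},
  {"hand": 25, "x": 0, "y": 35, "z": 15, "roll": 0},
  {"hand": 25, "x": 0, "y": 45, "z": 15, "roll": 0},
  {"hand": 25, "x": 0, "y": 45, "z": 15, "roll": 0},
  {"hand": 25, "x": 0, "y": 45, "z": 15, "roll": 0},
  {"hand": 25, "x": 0, "y": 45, "z": 15, "roll": 0},
  {"hand": 25, "x": 0, "y": 45, "z": 15, "roll": 0},
  {"hand": 25, "x": 0, "y": 45, "z": 15, "roll": 0},
  {"hand": 25, "x": 0, "y": 45, "z": 10, "roll": 0},
  {"hand": 25, "x": 0, "y": 45, "z": 10, "roll": 0},
])

```text
time: 13.2
position: [0.4792, 0.1571, 0.3211]
tool_rot: [3.139, 0.088, 0.002]
ft_force: [1.1, -0.3, -0.4]
grip_width: 0.357
grip_force: 8.0
```

>>> send_rows([
  {"hand": 25, "x": 0, "y": 45, "z": 0, "roll": -1},
  {"hand": 25, "x": 0, "y": 45, "z": 0, "roll": -1},
  {"hand": 25, "x": 0, "y": 45, "z": 0, "roll": -1},
  {"hand": 25, "x": 0, "y": 40, "z": 0, "roll": -1},
  {"hand": 25, "x": -8, "y": 30, "z": 0, "roll": -1},
  {"hand": 25, "x": 0, "y": 4, "z": 0, "roll": 0},
  {"hand": 25, "x": 0, "y": 0, "z": 0, "roll": 0},
  {"hand": 25, "x": 0, "y": 0, "z": 0, "roll": 0},
  {"hand": 25, "x": 0, "y": 0, "z": 0, "roll": 0},
])

```text
time: 14.1
position: [0.4727, 0.3625, 0.3202]
tool_rot: [3.14, -0.053, 0.001]
ft_force: [-0.5, 0.5, 0.1]
grip_width: 0.359
grip_force: 8.0
```

```bash
python3 -c "
from h import *
i=snap('wrist','w3')
a=cv2.resize(i[60:285,140:440],(800,600),interpolation=cv2.INTER_CUBIC)
cv2.imwrite('pics/w3z.png',a)"
```

```text
t 14.15 pos [472.6 362.6 320.3] close-dir -91.94 tilt [ 5.0e-04 -1.1e-03 -1.0e+00] F [-0.1  0.7 -0.6] w 31.5 gf 8.0 j [ 0.09  0.33 -0.99  1.52  0.28  1.44 -2.51]
```

View pics/w3z.png

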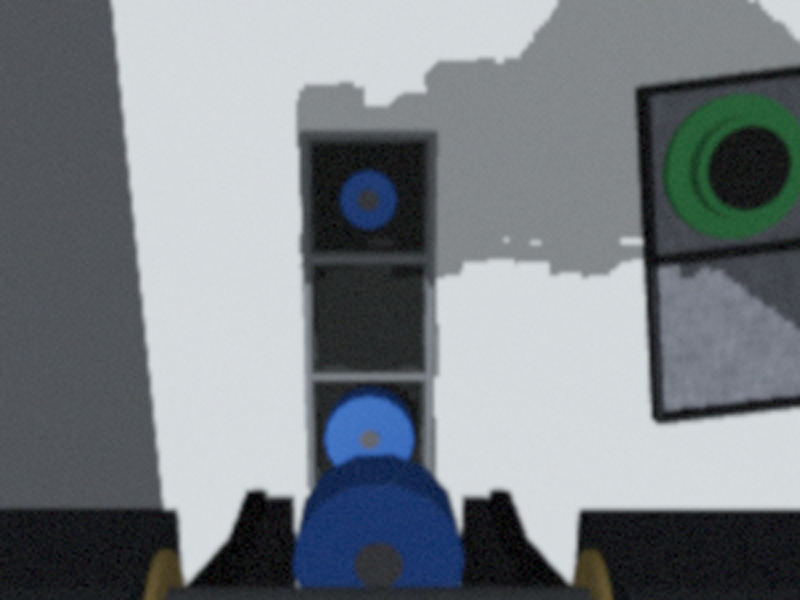

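The empty die cell is bounded by dividers at crop rows 261 and 377, and walls at columns 309 and 430. The held die looks level.

Run:
```python
from h import *
c=ld('w3')
A=lambda L:[((x+.5)/2.66667-.5+140,(y+.5)/2.66667-.5+60) for x,y in L]
P=1e3*w("",A([(308,261),(431,261),(430,377),(311,377)]),.011,c)[:,:2];print(P.round(1).tolist(),P.mean(0))
print(1e3*w("",A([(368,200),(370,440)]),.021,c))
```

```text
[[498.8, 391.7], [497.0, 338.6], [445.4, 340.0], [447.1, 393.1]] [472.0662887  365.83836898]
[[524.25323114 364.76116595  21.        ]
 [419.94730601 367.62930984  21.        ]]
```

>>> send_rows([
  {"hand": 25, "x": -0.5, "y": 3, "z": -30, "roll": 0},
  {"hand": 25, "x": 0, "y": 0, "z": -45, "roll": 0},
  {"hand": 25, "x": 0, "y": 0, "z": -45, "roll": 0},
  {"hand": 25, "x": 0, "y": 0, "z": -45, "roll": 0},
  {"hand": 25, "x": 0, "y": 0, "z": -30, "roll": 0},
  {"hand": 25, "x": 0, "y": 0, "z": -20, "roll": 0},
  {"hand": 25, "x": 0, "y": 0, "z": -10, "roll": 0},
  {"hand": 25, "x": 0, "y": 0, "z": 0, "roll": 0},
  {"hand": 25, "x": 0, "y": 0, "z": 0, "roll": 0},
  {"hand": 25, "x": 0, "y": 0, "z": 0, "roll": 0},
])

```text
time: 15.15
position: [0.4721, 0.3679, 0.0969]
tool_rot: [-3.14, 0.049, -0.004]
ft_force: [0.0, 0.1, 0.1]
grip_width: 0.36
grip_force: 8.0
```

>>> send_rows([
  {"hand": 25, "x": 0, "y": -1, "z": -6, "roll": 0},
  {"hand": 25, "x": 0, "y": 0, "z": -4, "roll": 0},
  {"hand": 25, "x": 0, "y": 0, "z": 0, "roll": 0},
  {"hand": 25, "x": 0, "y": 0, "z": 0, "roll": 0},
  {"hand": 25, "x": 0, "y": 0, "z": 0, "roll": 0},
])

```text
time: 15.65
position: [0.4712, 0.3664, 0.0854]
tool_rot: [-3.141, 0.048, -0.0]
ft_force: [0.3, 0.1, 0.4]
grip_width: 0.365
grip_force: 8.0
```

>>> send_rows([
  {"hand": 25, "x": 0, "y": 0, "z": -1.3, "roll": 0},
  {"hand": 25, "x": 0, "y": 0, "z": 0, "roll": 0},
  {"hand": 25, "x": 0, "y": 0, "z": 0, "roll": 0},
  {"hand": 36, "x": 0, "y": 0, "z": 0, "roll": 0},
  {"hand": 44, "x": 0, "y": 0, "z": 0, "roll": 0},
  {"hand": 44, "x": 0, "y": 0, "z": 0, "roll": 0},
  {"hand": 44, "x": 0, "y": 0, "z": 5, "roll": 0},
  {"hand": 44, "x": 0, "y": 0, "z": 20, "roll": 0},
  {"hand": 44, "x": 0, "y": 0, "z": 40, "roll": 0},
  {"hand": 44, "x": 0, "y": 0, "z": 45, "roll": 0},
])

```text
time: 16.65
position: [0.4704, 0.3657, 0.1944]
tool_rot: [3.14, -0.048, -0.004]
ft_force: [1.3, 0.4, -0.3]
grip_width: 0.504
grip_force: 0.0
```

>>> send_rows([
  {"hand": 55, "x": 0, "y": -25, "z": 30, "roll": 1},
  {"hand": 60, "x": 0, "y": -45, "z": 20, "roll": 1},
  {"hand": 60, "x": 0, "y": -45, "z": 10, "roll": 1},
  {"hand": 60, "x": 0, "y": -45, "z": 10, "roll": 1},
  {"hand": 60, "x": 0, "y": -45, "z": 10, "roll": 1},
  {"hand": 60, "x": 0, "y": -45, "z": 0, "roll": 0},
  {"hand": 60, "x": -6, "y": -45, "z": 0, "roll": 0},
  {"hand": 60, "x": -6, "y": -45, "z": 0, "roll": 0},
  {"hand": 60, "x": -6, "y": -45, "z": 0, "roll": 0},
  {"hand": 60, "x": -6, "y": -45, "z": 0, "roll": 0},
])

```text
time: 17.65
position: [0.4466, -0.0652, 0.2747]
tool_rot: [3.139, 0.089, 0.002]
ft_force: [0.4, -0.1, 0.8]
grip_width: 0.691
grip_force: 0.0
```

>>> send_rows([
  {"hand": 60, "x": -10, "y": -45, "z": 0, "roll": 0},
  {"hand": 60, "x": -10, "y": -45, "z": 0, "roll": 0},
  {"hand": 60, "x": -10, "y": -45, "z": 0, "roll": 0},
  {"hand": 60, "x": -10, "y": -45, "z": 0, "roll": 0},
  {"hand": 60, "x": -5, "y": -30, "z": 0, "roll": 0},
  {"hand": 60, "x": 0, "y": 0, "z": 0, "roll": 0},
  {"hand": 60, "x": 0, "y": 0, "z": 0, "roll": 0},
  {"hand": 60, "x": 0, "y": 0, "z": 0, "roll": 0},
  {"hand": 60, "x": 0, "y": 0, "z": 0, "roll": 0},
])

```text
time: 18.55
position: [0.4028, -0.2722, 0.2742]
tool_rot: [3.14, 0.093, 0.0]
ft_force: [-0.2, 0.6, -0.0]
grip_width: 0.687
grip_force: 0.0
```

```bash
python3 -c "
from h import *
j=snap('top','t3')
i=snap('wrist','w4')
P=proj([[.48,-.26,.03],[.452,-.415,.04]],ld('w4'));print(P)
u,v=P[0].astype(int);a=cv2.resize(i[v-36:v+36,u-36:u+36],(504,504),interpolation=cv2.INTER_CUBIC)
u,v=P[1].astype(int);b=cv2.resize(i[v-70:v+70,u-38:u+43],(243,420),interpolation=cv2.INTER_CUBIC)
b=cv2.copyMakeBorder(b,0,84,0,0,cv2.BORDER_CONSTANT)
x=np.hstack([a,b]);
t=cv2.resize(j[175:245,135:165],(216,504),interpolation=cv2.INTER_CUBIC)[:, :53*4]
cv2.imwrite('pics/w4z.png',np.hstack([x,t])[:,:800])"
```

```text
t 18.6 pos [ 402.7 -272.4  274.2] close-dir -86.63 tilt [ 2.e-04 -4.e-04 -1.e+00] F [0.5 0.  0.7] w 60.4 gf 0.0 j [ 0.97 -0.   -0.43  1.86 -0.    1.29 -0.97]
t 18.65 pos [ 402.6 -272.6  274.2] close-dir -86.65 tilt [ 2.e-04 -5.e-04 -1.e+00] F [ 0.5  1.2 -0.3] w 60.0 gf 0.0 j [ 0.97 -0.   -0.43  1.86 -0.    1.29 -0.97]
[[273.1452898  109.07790227]
 [437.41240349 150.48274593]]
```

View pics/w4z.png

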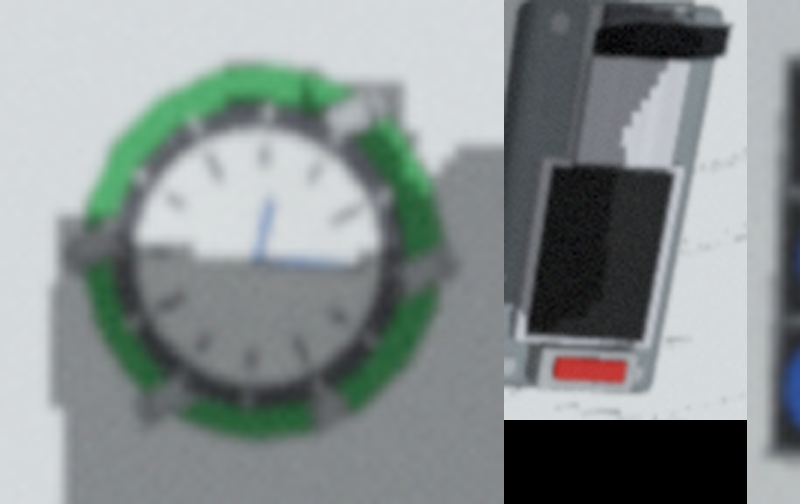

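The view shows the watch dial up. The crown is at crop (333,410) and lugs are at (85,250), (155,405), (440,262) and (385,105). The microphone's red cap is at (591,370).

Run:
```python
from h import *
c=ld('w4')
A=lambda L:[((x+.5)/7-.5+237,(y+.5)/7-.5+73) for x,y in L]
B=lambda L:[((x-504+.5)/3-.5+399,(y+.5)/3-.5+80) for x,y in L]
an=lambda v:np.degrees(np.arctan2(v[1],v[0])).round(1)
L=1e3*w("",A([(78,248),(150,410),(448,262),(385,95),(335,412)]),[.024]*4+[.0237],c)[:,:2]
print("lugs",L.round(1).tolist(),"ctr",L[:4].mean(0).round(1),"x",an(L[2]+L[3]-L[0]-L[1]),"crown",an(L[4]-L[:4].mean(0)))
print("bezel",1e3*w("",A([(258,252)]),.033,c),"flange",1e3*w("",A([(265,250)]),.008,c))
R=1e3*w("",B([(555,163),(680,170),(651,347),(520,338)]),.028,c)[:,:2]
print("rest",R.round(1).tolist(),R.mean(0),"ax",an(R[0]-R[3]),an(R[1]-R[2]),an(R[1]-R[0]),an(R[2]-R[3]))
i=cv2.imread('pics/w4.png').astype(int);m=((i[...,2]>120)&(i[...,1]<80)&(i[...,0]<80)).astype(np.uint8);m[:,:380]=0;m[240:]=0
ys,xs=np.nonzero(m);print("red",len(xs),1e3*w("",[(xs.mean(),ys.mean())],.038,c)); 
q=cv2.minAreaRect(np.c_[xs,ys].astype(np.float32));bx=cv2.boxPoints(q);print((1e3*w("",bx,.038,c)[:,:2]).round(1).tolist())
j=i; d=(i.max(2)<45).astype(np.uint8); d[:,:395]=0;d[:,490:]=0;d[215:]=0
n,l,s,ct=cv2.connectedComponentsWithStats(d)
for k in range(1,n):
    if s[k,4]>60:
        yy,xx=np.nonzero(l==k);bx=cv2.boxPoints(cv2.minAreaRect(np.c_[xx,yy].astype(np.float32)));z=.058 if ct[k][1]<120 else .028
        print(s[k],ct[k],(1e3*w("",bx,z,c)[:,:2]).round(1).tolist())
t=cv2.imread('pics/t3.png').astype(int);b=((t[...,0]>t[...,2]+45)&(t[...,0]>t[...,1]+30)).astype(np.uint8);b[:,170:]=0
n,l,s,ct=cv2.connectedComponentsWithStats(b)
for k in range(1,n):
    if s[k,4]>8: print("blue",s[k,4],1e3*w("top",[ct[k]],.021))
```

```text
lugs [[479.6, -235.8], [458.8, -246.4], [480.8, -285.9], [501.6, -275.9], [460.0, -271.8]] ctr [ 480.2 -261. ] x -61.1 crown -151.7
bezel [[ 480.43419115 -260.30444218   33.        ]] flange [[ 481.04149469 -260.73380061    8.        ]]
rest [[465.3, -396.9], [465.5, -437.0], [407.6, -438.7], [408.1, -394.6]] [ 436.63109948 -416.78956375] ax -2.3 1.6 -89.7 -90.6
red 139 [[ 400.95212816 -414.9152396    38.        ]]
[[403.2, -403.7], [404.5, -425.1], [398.5, -426.2], [397.2, -404.6]]
[429  87  44  12 418] [449.74162679  93.01196172] [[496.6, -391.8], [505.3, -390.3], [507.4, -426.4], [498.7, -428.2]]
[ 408  136   46   56 1827] [428.39299398 163.63546798] [[411.3, -396.7], [466.4, -397.1], [462.8, -433.5], [407.3, -434.8]]
blue 59 [[523.67557428 364.19741296  21.        ]]
blue 108 [[470.34487385 365.51696439  21.        ]]
blue 161 [[419.50700475 367.51195248  21.        ]]
```

>>> send_rows([
  {"hand": 58, "x": 30, "y": 4, "z": 0, "roll": 6.5},
  {"hand": 58, "x": 30, "y": 5, "z": -20, "roll": 6.5},
  {"hand": 58, "x": 17.7, "y": 3, "z": -35, "roll": 6.5},
  {"hand": 58, "x": 0, "y": 0, "z": -40, "roll": 6},
  {"hand": 58, "x": 0, "y": 0, "z": -30, "roll": 0},
  {"hand": 58, "x": 0, "y": 0, "z": -20, "roll": 0},
  {"hand": 58, "x": 0, "y": 0, "z": 0, "roll": 0},
  {"hand": 58, "x": 0, "y": 0, "z": 0, "roll": 0},
  {"hand": 58, "x": 0, "y": 0, "z": 0, "roll": 0},
  {"hand": 58, "x": 0, "y": 0, "z": 0, "roll": 0},
])

```text
time: 19.65
position: [0.4808, -0.2621, 0.1307]
tool_rot: [3.041, 0.779, 0.003]
ft_force: [-0.0, -0.4, 0.7]
grip_width: 0.669
grip_force: 0.0
```

```bash
python3 -c "
from h import *
st()"
```

```text
t 19.65 pos [ 480.8 -262.1  130.7] close-dir -61.27 tilt [ 0.0024 -0.0019 -1.    ] F [-0.  -0.4  0.7] w 58.2 gf 0.0 j [ 0.88  0.28 -0.49  1.88  0.16  1.02 -0.74]
```

>>> send_rows([
  {"hand": 58, "x": -0.3, "y": 1.2, "z": -15, "roll": 0},
  {"hand": 58, "x": 0, "y": 0, "z": -10, "roll": 0},
  {"hand": 58, "x": 0, "y": 0, "z": -6, "roll": 0},
  {"hand": 58, "x": 0, "y": 0, "z": 0, "roll": 0},
  {"hand": 58, "x": 0, "y": 0, "z": 0, "roll": 0},
  {"hand": 58, "x": 0, "y": 0, "z": 0, "roll": 0},
  {"hand": 52, "x": 0, "y": 0, "z": 0, "roll": 0},
  {"hand": 47, "x": 0, "y": 0, "z": 0, "roll": 0},
])

```text
time: 20.45
position: [0.4798, -0.2606, 0.0983]
tool_rot: [3.043, 0.779, 0.001]
ft_force: [-1.1, -0.9, 0.0]
grip_width: 0.586
grip_force: 0.0
```

>>> send_rows([
  {"hand": 43, "x": 0, "y": 0, "z": 0, "roll": 0},
  {"hand": 40, "x": 0, "y": 0, "z": 0, "roll": 0},
  {"hand": 35, "x": 0, "y": 0, "z": 0, "roll": 0},
  {"hand": 33, "x": 0, "y": 0, "z": 0, "roll": 0},
  {"hand": 33, "x": 0, "y": 0, "z": 0, "roll": 0},
  {"hand": 33, "x": 0, "y": 0, "z": 0, "roll": 0},
], force=14)

```text
time: 21.05
position: [0.4796, -0.2606, 0.098]
tool_rot: [3.043, 0.779, -0.0]
ft_force: [-0.7, -0.7, 1.1]
grip_width: 0.444
grip_force: 14.0
```

```bash
python3 -c "
from h import *
st()"
```

```text
t 21.05 pos [ 479.6 -260.6   98. ] close-dir -61.28 tilt [ 0.e+00 -2.e-04 -1.e+00] F [-0.7 -0.7  1.1] w 38.7 gf 14.0 j [ 0.87  0.32 -0.48  1.9   0.18  0.96 -0.76]
```

>>> send_rows([
  {"hand": 33, "x": 0, "y": 0, "z": 1, "roll": 0},
  {"hand": 33, "x": 0, "y": 0, "z": 4, "roll": 0},
  {"hand": 33, "x": 0, "y": 0, "z": 10, "roll": 0},
  {"hand": 33, "x": 0, "y": 0, "z": 18, "roll": 0},
  {"hand": 33, "x": 0, "y": 0, "z": 25, "roll": 0},
  {"hand": 33, "x": 0, "y": 0, "z": 25, "roll": -1},
  {"hand": 33, "x": -5, "y": -10, "z": 25, "roll": -2},
  {"hand": 33, "x": -10, "y": -20, "z": 25, "roll": -3},
  {"hand": 33, "x": -10, "y": -20, "z": 25, "roll": -3},
  {"hand": 33, "x": -10, "y": -20, "z": 25, "roll": -3},
])

```text
time: 22.05
position: [0.4442, -0.3309, 0.283]
tool_rot: [3.108, 0.454, 0.001]
ft_force: [-0.2, 0.1, -0.9]
grip_width: 0.446
grip_force: 14.0
```

>>> send_rows([
  {"hand": 33, "x": -10, "y": -20, "z": 22, "roll": -3},
  {"hand": 33, "x": -10, "y": -20, "z": 15, "roll": -3},
  {"hand": 33, "x": -10, "y": -20, "z": 12, "roll": -3},
  {"hand": 33, "x": -8, "y": -15, "z": 0, "roll": -3},
  {"hand": 33, "x": -5, "y": -10, "z": 0, "roll": -2},
  {"hand": 33, "x": 0, "y": 0, "z": 0, "roll": 0},
  {"hand": 33, "x": 0, "y": 0, "z": 0, "roll": 0},
  {"hand": 33, "x": 0, "y": 0, "z": 0, "roll": 0},
  {"hand": 33, "x": 0, "y": 0, "z": 0, "roll": 0},
])

```text
time: 22.95
position: [0.4023, -0.4144, 0.3297]
tool_rot: [-3.14, -0.078, 0.0]
ft_force: [-0.0, 0.5, 0.1]
grip_width: 0.443
grip_force: 14.0
```

```bash
python3 -c "
from h import *
i=snap('wrist','w5')
P=proj([[.452,-.415,.03],[.4,-.415,.03]],ld('w5'));print(P)
u,v=P[0].astype(int);print(u,v)
a=cv2.resize(i[v-50:v+90,u-75:u+75],(750,600)if 0 else (600,560),interpolation=cv2.INTER_CUBIC)
cv2.imwrite('pics/w5z.png',a)"
```

```text
t 23.0 pos [ 402.2 -414.6  329.8] close-dir -87.17 tilt [-1.e-04  3.e-04 -1.e+00] F [-0.7  0.3 -1.2] w 38.8 gf 14.0 j [ 1.06  0.17 -0.35  1.57  0.06  1.41 -0.81]
[[284.60354233 136.20152508]
 [282.2019606  182.41914616]]
284 136
```

View pics/w5z.png

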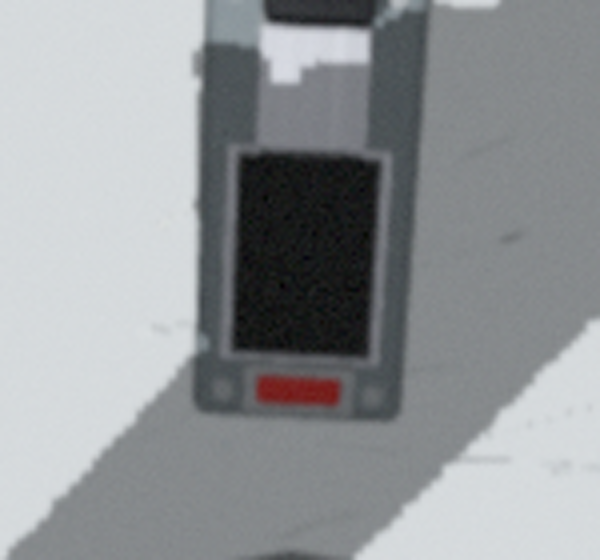

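The microphone is clear. The sensor jaw's inner edge is at crop row 368, the red cap centre at (298,390) and the clamp jaw's inner edge at row 150. The rest frame spans (231,148)–(392,153) at the top and (220,358)–(377,363) at the bottom.

Run:
```python
from h import *
c=ld('w5')
B=lambda L:[((x+.5)/4-.5+209,(y+.5)/4-.5+86) for x,y in L]
an=lambda v:np.degrees(np.arctan2(v[1],v[0])).round(1)
W=lambda L,z:1e3*w("",B(L),z,c)[:,:2]
R=W([(231,148),(392,153),(377,363),(220,358)],.028);print("rest",R.round(1).tolist(),R.mean(0).round(1),[an(R[0]-R[3]),an(R[1]-R[2]),an(R[1]-R[0]),an(R[2]-R[3])])
print("red",W([(298.5,390)],.038),an(np.diff(W([(257,377),(341,379)],.038),axis=0)[0]))
print("sensor inner",W([(250,368),(352,371)],.038),"clamp inner",W([(258,146),(368,149)],.035))
S=W([(208,60),(196,400),(426,60),(401,400)],.028);print("sides",S.round(1).tolist(),an(S[0]-S[1]),an(S[2]-S[3]))
i=cv2.imread('pics/w5.png').astype(int);m=((i[...,2]>100)&(i[...,1]<80)&(i[...,0]<80)).astype(np.uint8);m[:,:200]=0;m[200:]=0
ys,xs=np.nonzero(m);print(len(xs),1e3*w("",[(xs.mean(),ys.mean())],.038,c))
```

```text
rest [[465.5, -394.2], [466.4, -438.5], [407.8, -438.3], [407.0, -393.3]] [ 436.7 -416.1] [np.float64(-0.9), np.float64(-0.2), np.float64(-88.8), np.float64(-88.9)]
red [[ 400.81481441 -416.12038369]] -88.5
sensor inner [[ 406.37540556 -402.24697808]
 [ 406.96770226 -430.79411407]] clamp inner [[ 466.57401283 -401.76165794]
 [ 467.28886314 -431.49249619]]
sides [[488.3, -387.1], [394.4, -386.9], [491.2, -446.0], [397.4, -446.0]] -0.1 -0.0
146 [[ 400.69166374 -415.81463234   38.        ]]
```

>>> send_rows([
  {"hand": 33, "x": 10, "y": 0, "z": -10, "roll": -0.8},
  {"hand": 33, "x": 15, "y": -0.8, "z": -25, "roll": -0.8},
  {"hand": 33, "x": 10, "y": -0.8, "z": -35, "roll": -0.8},
  {"hand": 33, "x": 0, "y": 0, "z": -35, "roll": 0},
  {"hand": 33, "x": 0, "y": 0, "z": -35, "roll": 0},
  {"hand": 33, "x": 0, "y": 0, "z": -30, "roll": 0},
  {"hand": 33, "x": 0, "y": 0, "z": -20, "roll": 0},
  {"hand": 33, "x": 0, "y": 0, "z": -12, "roll": 0},
  {"hand": 33, "x": 0, "y": 0, "z": -6, "roll": 0},
  {"hand": 33, "x": 0, "y": 0, "z": 0, "roll": 0},
])

```text
time: 24.0
position: [0.4367, -0.417, 0.1219]
tool_rot: [-3.141, -0.009, 0.0]
ft_force: [-0.6, 0.7, -0.2]
grip_width: 0.443
grip_force: 14.0
```

>>> send_rows([
  {"hand": 33, "x": 0, "y": 0, "z": 0, "roll": 0},
  {"hand": 33, "x": 0, "y": 0, "z": 0, "roll": 0},
  {"hand": 33, "x": 0, "y": 0, "z": 0, "roll": 0},
  {"hand": 33, "x": 0, "y": 0, "z": 0, "roll": 0},
])

```text
time: 24.4
position: [0.4368, -0.4173, 0.1226]
tool_rot: [3.141, 0.009, 0.001]
ft_force: [-0.9, 0.3, -0.4]
grip_width: 0.446
grip_force: 14.0
```

```bash
python3 -c "
from h import *
st()"
```

```text
t 24.4 pos [ 436.8 -417.3  122.6] close-dir -89.68 tilt [ 7.e-04 -9.e-04 -1.e+00] F [-0.9  0.3 -0.4] w 38.8 gf 14.0 j [ 1.    0.38 -0.34  1.75  0.15  1.04 -0.96]
```

Lowering gently: 16.6 mm to contact, stopping on force.

>>> send_rows([
  {"hand": 33, "x": 0.5, "y": 0.8, "z": -5, "roll": 0},
  {"hand": 33, "x": 0, "y": 0, "z": -5, "roll": 0},
  {"hand": 33, "x": 0, "y": 0, "z": -3, "roll": 0},
  {"hand": 33, "x": 0, "y": 0, "z": -2, "roll": 0},
  {"hand": 33, "x": 0, "y": 0, "z": 0, "roll": 0},
  {"hand": 33, "x": 0, "y": 0, "z": 0, "roll": 0},
  {"hand": 33, "x": 0, "y": 0, "z": 0, "roll": 0},
])

```text
time: 25.1
position: [0.4371, -0.4164, 0.1071]
tool_rot: [3.141, 0.009, 0.0]
ft_force: [-0.1, 0.2, -0.5]
grip_width: 0.442
grip_force: 14.0
```

>>> send_rows([
  {"hand": 33, "x": 0, "y": 0, "z": -0.8, "roll": 0},
  {"hand": 33, "x": 0, "y": 0, "z": 0, "roll": 0},
  {"hand": 33, "x": 0, "y": 0, "z": 0, "roll": 0},
  {"hand": 33, "x": 0, "y": 0, "z": 0, "roll": 0},
])

```text
time: 25.5
position: [0.4371, -0.4163, 0.1062]
tool_rot: [3.141, 0.009, -0.0]
ft_force: [-0.2, 0.6, -0.4]
grip_width: 0.445
grip_force: 14.0
```

>>> send_rows([
  {"hand": 33, "x": 0, "y": 0, "z": -0.4, "roll": 0},
  {"hand": 33, "x": 0, "y": 0, "z": 0, "roll": 0},
  {"hand": 33, "x": 0, "y": 0, "z": 0, "roll": 0},
  {"hand": 33, "x": 0, "y": 0, "z": 0, "roll": 0},
])

```text
time: 25.9
position: [0.4371, -0.4163, 0.106]
tool_rot: [3.141, 0.009, 0.0]
ft_force: [0.1, 0.8, 2.5]
grip_width: 0.445
grip_force: 14.0
```

>>> send_rows([
  {"hand": 40, "x": 0, "y": 0, "z": 0, "roll": 0},
  {"hand": 43, "x": 0, "y": 0, "z": 0, "roll": 0},
  {"hand": 48, "x": 0, "y": 0, "z": 0, "roll": 0},
  {"hand": 52, "x": 0, "y": 0, "z": 0, "roll": 0},
  {"hand": 52, "x": 0, "y": 0, "z": 0, "roll": 0},
  {"hand": 52, "x": 0, "y": 0, "z": 4, "roll": 0},
  {"hand": 52, "x": 0, "y": 0, "z": 15, "roll": 0},
  {"hand": 52, "x": 0, "y": 0, "z": 30, "roll": 0},
  {"hand": 30, "x": 0, "y": 0, "z": 20, "roll": 0},
  {"hand": 0, "x": 0, "y": 0, "z": 0, "roll": 0},
])

```text
time: 26.9
position: [0.439, -0.4178, 0.1797]
tool_rot: [3.136, 0.009, 0.009]
ft_force: [0.6, 0.4, -0.2]
grip_width: 0.488
grip_force: 0.0
```

>>> send_rows([
  {"hand": 0, "x": 30, "y": 0, "z": 0, "roll": 0},
  {"hand": 0, "x": 35, "y": 0, "z": 0, "roll": 0},
  {"hand": 0, "x": 30, "y": 0, "z": 0, "roll": 0},
  {"hand": 0, "x": 0, "y": 0, "z": -15, "roll": 0},
  {"hand": 0, "x": 0, "y": 0, "z": -15, "roll": 0},
  {"hand": 0, "x": 0, "y": 0, "z": 0, "roll": 0},
  {"hand": 0, "x": 0, "y": 0, "z": 0, "roll": 0},
  {"hand": 0, "x": 0, "y": 0, "z": 0, "roll": 0},
  {"hand": 0, "x": 0, "y": 0, "z": 0, "roll": 0},
])

```text
time: 27.8
position: [0.5318, -0.4169, 0.1457]
tool_rot: [3.14, 0.008, 0.001]
ft_force: [0.1, -0.6, -0.4]
grip_width: 0.007
grip_force: 0.0
```

```bash
python3 -c "
from h import *
st()
j=snap('top','t4')
cv2.imwrite('pics/t4z.png',cv2.resize(j[170:250,340:460],(800,533),interpolation=cv2.INTER_CUBIC))"
```

```text
t 27.8 pos [ 531.8 -416.9  145.7] close-dir -89.73 tilt [ 8.0e-04 -1.2e-03 -1.0e+00] F [ 0.1 -0.6 -0.4] w 0.6 gf 0.0 j [ 0.89  0.5  -0.35  1.54  0.18  1.14 -1.07]
t 27.85 pos [ 532.  -416.8  145.7] close-dir -89.71 tilt [ 9.0e-04 -1.1e-03 -1.0e+00] F [ 0.2 -0.5  0.1] w 0.4 gf 0.0 j [ 0.89  0.5  -0.35  1.54  0.18  1.14 -1.07]
```

>>> send_rows([
  {"hand": 0, "x": 0, "y": 0, "z": -15, "roll": 0},
  {"hand": 0, "x": 0, "y": 0, "z": -15, "roll": 0},
  {"hand": 0, "x": 0, "y": 0, "z": -6, "roll": 0},
  {"hand": 0, "x": -4, "y": 0.5, "z": 0, "roll": 0},
  {"hand": 0, "x": -4, "y": 0, "z": 0, "roll": 0},
  {"hand": 0, "x": -2, "y": 0, "z": 0, "roll": 0},
  {"hand": 0, "x": -2, "y": 0, "z": 0, "roll": 0},
  {"hand": 0, "x": -2, "y": 0, "z": 0, "roll": 0},
  {"hand": 0, "x": -1, "y": 0, "z": 0, "roll": 0},
  {"hand": 0, "x": -1, "y": 0, "z": 0, "roll": 0},
])

```text
time: 28.85
position: [0.5167, -0.4159, 0.1093]
tool_rot: [3.141, 0.009, 0.003]
ft_force: [1.3, -0.4, 0.6]
grip_width: 0.002
grip_force: 0.8
```

>>> send_rows([
  {"hand": 0, "x": -1, "y": 0, "z": 0, "roll": 0},
  {"hand": 0, "x": -1, "y": 0, "z": 0, "roll": 0},
  {"hand": 0, "x": -1, "y": 0, "z": 0, "roll": 0},
  {"hand": 0, "x": -1, "y": 0, "z": 0, "roll": 0},
  {"hand": 0, "x": -1, "y": 0, "z": 0, "roll": 0},
  {"hand": 0, "x": -1, "y": 0, "z": 0, "roll": 0},
])

```text
time: 29.45
position: [0.51, -0.4157, 0.1088]
tool_rot: [3.142, 0.009, -0.0]
ft_force: [2.0, -0.8, 1.7]
grip_width: 0.008
grip_force: 0.8
```

>>> send_rows([
  {"hand": 0, "x": -0.8, "y": 0, "z": 0, "roll": 0},
  {"hand": 0, "x": -0.8, "y": 0, "z": 0, "roll": 0},
  {"hand": 0, "x": -0.8, "y": 0, "z": 0, "roll": 0},
  {"hand": 0, "x": -0.8, "y": 0, "z": 0, "roll": 0},
  {"hand": 0, "x": -0.8, "y": 0, "z": 0, "roll": 0},
  {"hand": 0, "x": -0.8, "y": 0, "z": 0, "roll": 0},
])

```text
time: 30.05
position: [0.5053, -0.4158, 0.1088]
tool_rot: [3.142, 0.009, 0.0]
ft_force: [1.4, -0.6, 1.0]
grip_width: 0.004
grip_force: 1.0
```

>>> send_rows([
  {"hand": 0, "x": -0.6, "y": 0, "z": 0, "roll": 0},
  {"hand": 0, "x": -0.5, "y": 0, "z": 0, "roll": 0},
  {"hand": 0, "x": -0.5, "y": 0, "z": 0, "roll": 0},
  {"hand": 0, "x": -0.4, "y": 0, "z": 0, "roll": 0},
])

```text
time: 30.45
position: [0.5033, -0.4157, 0.1088]
tool_rot: [3.142, 0.009, -0.0]
ft_force: [2.1, -0.4, 0.7]
grip_width: 0.003
grip_force: 1.0
```

>>> send_rows([
  {"hand": 0, "x": -0.4, "y": 0, "z": 0, "roll": 0},
  {"hand": 0, "x": -0.4, "y": 0, "z": 0, "roll": 0},
  {"hand": 0, "x": -0.4, "y": 0, "z": 0, "roll": 0},
])

```text
time: 30.75
position: [0.502, -0.4158, 0.1088]
tool_rot: [3.142, 0.009, -0.0]
ft_force: [2.5, -0.8, 0.9]
grip_width: 0.007
grip_force: 1.1
```

>>> send_rows([
  {"hand": 0, "x": -0.4, "y": 0, "z": 0, "roll": 0},
  {"hand": 0, "x": -0.4, "y": 0, "z": 0, "roll": 0},
])

```text
time: 30.95
position: [0.5018, -0.4157, 0.1088]
tool_rot: [3.141, 0.009, 0.002]
ft_force: [4.6, -0.9, -0.1]
grip_width: 0.002
grip_force: 2.1
```

>>> send_rows([
  {"hand": 0, "x": -0.3, "y": 0, "z": 0, "roll": 0},
  {"hand": 0, "x": 0, "y": 0, "z": 0, "roll": 0},
  {"hand": 0, "x": 0, "y": 0, "z": 0, "roll": 0},
])

```text
time: 31.25
position: [0.5017, -0.4157, 0.1089]
tool_rot: [3.141, 0.01, 0.002]
ft_force: [4.7, -0.2, -0.9]
grip_width: 0.005
grip_force: 2.5
```

>>> send_rows([
  {"hand": 0, "x": 3, "y": 0, "z": 0, "roll": 0},
  {"hand": 0, "x": 10, "y": 0, "z": 0, "roll": 0},
  {"hand": 0, "x": 10, "y": 0, "z": 15, "roll": 0},
  {"hand": 20, "x": 0, "y": 5, "z": 40, "roll": 0},
  {"hand": 40, "x": -20, "y": 10, "z": 40, "roll": 0},
  {"hand": 60, "x": -35, "y": 10, "z": 30, "roll": 0},
  {"hand": 60, "x": -40, "y": 10, "z": 25, "roll": 0},
  {"hand": 60, "x": -30, "y": 10, "z": 10, "roll": 0},
  {"hand": 60, "x": 0, "y": 0, "z": 0, "roll": 0},
  {"hand": 60, "x": 0, "y": 0, "z": 0, "roll": 0},
])

```text
time: 32.25
position: [0.3986, -0.371, 0.2692]
tool_rot: [3.141, 0.007, -0.0]
ft_force: [0.2, 0.3, 0.6]
grip_width: 0.555
grip_force: 0.0
```

>>> send_rows([
  {"hand": 60, "x": 0, "y": 0, "z": 0, "roll": 0},
  {"hand": 60, "x": 0, "y": 0, "z": 0, "roll": 0},
])

```text
time: 32.45
position: [0.3998, -0.3705, 0.2678]
tool_rot: [-3.14, -0.011, 0.001]
ft_force: [-0.2, -0.6, -0.1]
grip_width: 0.666
grip_force: 0.0
```

```bash
python3 -c "
from h import *
i=snap('wrist','w6')
P=proj([[.435,-.415,.03],[.481,-.26,.02]],ld('w6'));print(P)
u,v=P[0].astype(int);print(u,v)
a=cv2.resize(i[v-50:v+50,u-50:u+50],(500,500),interpolation=cv2.INTER_CUBIC)
u,v=P[1].astype(int);print(u,v)
b=cv2.resize(i[max(v-30,0):max(v-30,0)+60,u-30:u+30],(300,300),interpolation=cv2.INTER_CUBIC)
b=cv2.copyMakeBorder(b,0,200,0,0,cv2.BORDER_CONSTANT)
cv2.imwrite('pics/w6z.png',np.hstack([a,b]))"
```

```text
t 32.5 pos [ 399.7 -370.5  267.8] close-dir -89.61 tilt [-9.0e-04  1.6e-03 -1.0e+00] F [0.2 0.6 0.2] w 58.9 gf 0.0 j [ 1.04  0.13 -0.37  1.74  0.05  1.28 -0.9 ]
[[329.49266912 156.08939315]
 [164.92658024 104.2078719 ]]
329 156
164 104
```

View pics/w6z.png

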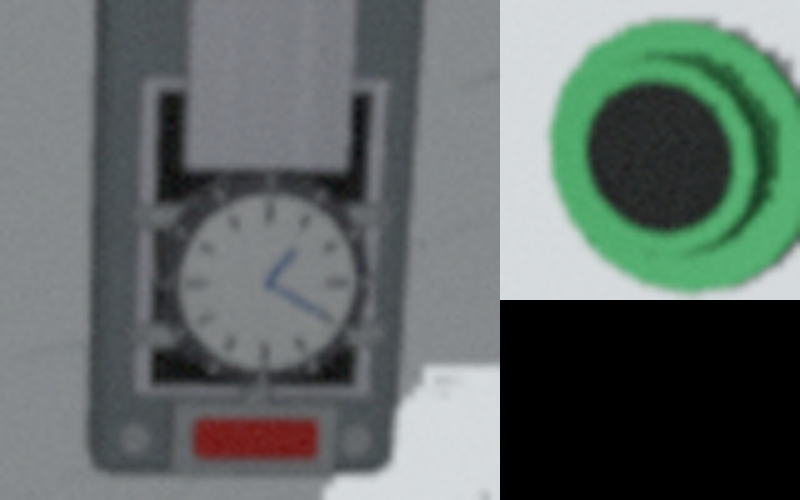

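The watch sits dial up with its crown at (262,390) against the sensor jaw and the clamp jaw against its case at row 170. The cup die's top pad centre is at (661,157) in the crop.

Run:
```python
from h import *
print(1e3*w("",[((161.5)/5-.5+134,(157.5)/5-.5+74)],.02,ld('w6')))
```

```text
[[ 480.29480064 -260.76069389   20.        ]]
```

>>> send_rows([
  {"hand": 60, "x": 15, "y": 25, "z": 0, "roll": 1.5},
  {"hand": 60, "x": 25, "y": 35, "z": 0, "roll": 1.5},
  {"hand": 60, "x": 25, "y": 35, "z": 0, "roll": 1.5},
  {"hand": 60, "x": 15.6, "y": 14.7, "z": -20, "roll": 0},
  {"hand": 60, "x": 0, "y": 0, "z": -40, "roll": 0},
  {"hand": 60, "x": 0, "y": 0, "z": -45, "roll": 0},
  {"hand": 60, "x": 0, "y": 0, "z": -30, "roll": 0},
  {"hand": 60, "x": 0, "y": 0, "z": -20, "roll": 0},
  {"hand": 60, "x": 0, "y": 0, "z": 0, "roll": 0},
  {"hand": 60, "x": 0, "y": 0, "z": 0, "roll": 0},
])

```text
time: 33.5
position: [0.4803, -0.2603, 0.1138]
tool_rot: [-3.138, -0.134, 0.0]
ft_force: [0.3, -0.7, 0.3]
grip_width: 0.694
grip_force: 0.0
```

>>> send_rows([
  {"hand": 60, "x": 0, "y": 0, "z": 0, "roll": 0},
  {"hand": 60, "x": 0, "y": 0, "z": 0, "roll": 0},
  {"hand": 60, "x": 0, "y": 0, "z": 0, "roll": 0},
])

```text
time: 33.8
position: [0.4802, -0.2615, 0.115]
tool_rot: [3.137, 0.132, 0.003]
ft_force: [0.2, -0.3, -0.0]
grip_width: 0.687
grip_force: 0.0
```

>>> send_rows([
  {"hand": 60, "x": 0, "y": 0.6, "z": -15, "roll": 0},
  {"hand": 60, "x": 0, "y": 0, "z": -12, "roll": 0},
  {"hand": 60, "x": 0, "y": 0, "z": -5, "roll": 0},
  {"hand": 60, "x": 0, "y": 0, "z": 0, "roll": 0},
  {"hand": 50, "x": 0, "y": 0, "z": 0, "roll": 0},
  {"hand": 44, "x": 0, "y": 0, "z": 0, "roll": 0},
  {"hand": 38, "x": 0, "y": 0, "z": 0, "roll": 0},
  {"hand": 30, "x": 0, "y": 0, "z": 0, "roll": 0},
  {"hand": 30, "x": 0, "y": 0, "z": 0, "roll": 0},
  {"hand": 30, "x": 0, "y": 0, "z": 0, "roll": 0},
], force=12)

```text
time: 34.8
position: [0.4798, -0.2606, 0.0821]
tool_rot: [3.138, 0.132, 0.001]
ft_force: [-0.6, 0.4, 2.1]
grip_width: 0.406
grip_force: 12.0
```

>>> send_rows([
  {"hand": 30, "x": 0, "y": 0, "z": 0, "roll": 0},
  {"hand": 30, "x": 0, "y": 0, "z": 0, "roll": 0},
])

```text
time: 35.0
position: [0.4798, -0.2606, 0.0821]
tool_rot: [3.138, 0.132, 0.001]
ft_force: [0.6, -0.9, 3.7]
grip_width: 0.405
grip_force: 12.0
```

>>> send_rows([
  {"hand": 30, "x": 0, "y": 0, "z": 3, "roll": 0},
  {"hand": 30, "x": 0, "y": 0, "z": 10, "roll": 0},
  {"hand": 30, "x": 0, "y": 0, "z": 25, "roll": 0},
  {"hand": 30, "x": 0, "y": 10, "z": 35, "roll": 0},
  {"hand": 30, "x": 0, "y": 30, "z": 30, "roll": 0},
  {"hand": 30, "x": -2, "y": 42, "z": 0, "roll": 0},
  {"hand": 30, "x": -2, "y": 42, "z": 0, "roll": 0},
  {"hand": 30, "x": -2, "y": 42, "z": 0, "roll": 0},
  {"hand": 30, "x": -2, "y": 42, "z": 0, "roll": 0},
  {"hand": 30, "x": -2, "y": 42, "z": 0, "roll": 0},
])

```text
time: 36.0
position: [0.4692, -0.0088, 0.1855]
tool_rot: [3.138, 0.132, 0.001]
ft_force: [0.9, -0.1, -1.3]
grip_width: 0.402
grip_force: 12.0
```

>>> send_rows([
  {"hand": 30, "x": -2, "y": 42, "z": 0, "roll": 0},
  {"hand": 30, "x": -2, "y": 42, "z": 0, "roll": 0},
  {"hand": 30, "x": -2, "y": 42, "z": 0, "roll": 0},
  {"hand": 30, "x": -2, "y": 42, "z": 0, "roll": 0},
  {"hand": 30, "x": -1.5, "y": 30, "z": 0, "roll": 0},
  {"hand": 30, "x": 0, "y": 14, "z": -10, "roll": 0},
  {"hand": 30, "x": 0, "y": 0, "z": -25, "roll": 0},
  {"hand": 30, "x": 0, "y": 0, "z": -20, "roll": 0},
  {"hand": 30, "x": 0, "y": 0, "z": 0, "roll": 0},
  {"hand": 30, "x": 0, "y": 0, "z": 0, "roll": 0},
])

```text
time: 37.0
position: [0.4601, 0.2016, 0.1303]
tool_rot: [-3.139, -0.132, 0.0]
ft_force: [-0.3, 0.4, -0.5]
grip_width: 0.406
grip_force: 12.0
```

>>> send_rows([
  {"hand": 30, "x": 0, "y": 0, "z": 0, "roll": 0},
  {"hand": 30, "x": 0, "y": 0, "z": 0, "roll": 0},
  {"hand": 30, "x": 0, "y": 0, "z": 0, "roll": 0},
])

```text
time: 37.3
position: [0.4606, 0.2015, 0.1307]
tool_rot: [3.139, 0.132, 0.002]
ft_force: [-0.2, 0.5, -0.1]
grip_width: 0.406
grip_force: 12.0
```

>>> send_rows([
  {"hand": 30, "x": 0, "y": 0, "z": -15, "roll": 0},
  {"hand": 30, "x": 0, "y": 0, "z": -15, "roll": 0},
  {"hand": 30, "x": 0, "y": 0, "z": -8, "roll": 0},
  {"hand": 30, "x": 0, "y": 0, "z": -4, "roll": 0},
  {"hand": 30, "x": 0, "y": 0, "z": -2, "roll": 0},
  {"hand": 30, "x": 0, "y": 0, "z": 0, "roll": 0},
  {"hand": 30, "x": 0, "y": 0, "z": 0, "roll": 0},
  {"hand": 30, "x": 0, "y": 0, "z": 0, "roll": 0},
  {"hand": 30, "x": 0, "y": 0, "z": 0, "roll": 0},
])

```text
time: 38.2
position: [0.4603, 0.2015, 0.0861]
tool_rot: [-3.139, -0.132, -0.001]
ft_force: [0.2, 0.3, -0.3]
grip_width: 0.407
grip_force: 12.0
```

>>> send_rows([
  {"hand": 30, "x": 0, "y": 0, "z": -0.8, "roll": 0},
  {"hand": 30, "x": 0, "y": 0, "z": 0, "roll": 0},
  {"hand": 30, "x": 0, "y": 0, "z": 0, "roll": 0},
  {"hand": 40, "x": 0, "y": 0, "z": 0, "roll": 0},
  {"hand": 48, "x": 0, "y": 0, "z": 0, "roll": 0},
  {"hand": 48, "x": 0, "y": 0, "z": 0, "roll": 0},
  {"hand": 48, "x": 0, "y": 0, "z": 5, "roll": 0},
  {"hand": 48, "x": 0, "y": 0, "z": 25, "roll": 0},
  {"hand": 48, "x": 0, "y": 0, "z": 40, "roll": 0},
  {"hand": 48, "x": 0, "y": 0, "z": 45, "roll": 0},
])

```text
time: 39.2
position: [0.4591, 0.2013, 0.2006]
tool_rot: [3.139, 0.133, -0.004]
ft_force: [1.1, -0.1, 0.3]
grip_width: 0.549
grip_force: 0.0
```

>>> send_rows([
  {"hand": 48, "x": 0, "y": -30, "z": 40, "roll": 0},
  {"hand": 48, "x": 0, "y": -45, "z": 20, "roll": 0},
  {"hand": 48, "x": 0, "y": -45, "z": 0, "roll": 0},
  {"hand": 48, "x": 0, "y": -45, "z": 0, "roll": 0},
  {"hand": 48, "x": 0, "y": -45, "z": 0, "roll": 0},
  {"hand": 48, "x": 0, "y": -30, "z": 0, "roll": 0},
  {"hand": 48, "x": 0, "y": 0, "z": 0, "roll": 0},
  {"hand": 48, "x": 0, "y": 0, "z": 0, "roll": 0},
])

```text
time: 40.0
position: [0.46, -0.0386, 0.2602]
tool_rot: [-3.138, -0.13, -0.0]
ft_force: [0.9, 0.6, -1.0]
grip_width: 0.554
grip_force: 0.0
```

```bash
python3 -c "
from h import *
i=snap('top','t5')
a=cv2.resize(i[170:245,130:280],(800,400),interpolation=cv2.INTER_CUBIC)
b=cv2.resize(i[180:245,395:457],(190,200),interpolation=cv2.INTER_CUBIC)
b=cv2.copyMakeBorder(b,0,0,0,610,cv2.BORDER_CONSTANT)
cv2.imwrite('pics/t5z.png',np.vstack([a,b]))"
```

```text
t 40.05 pos [460.1 -37.5 260.2] close-dir -85.13 tilt [ 3.e-04  4.e-04 -1.e+00] F [0.3 0.5 0.1] w 48.2 gf 0.0 j [ 0.69 -0.05 -0.64  1.92 -0.03  1.26 -1.43]
```

View pics/t5z.png

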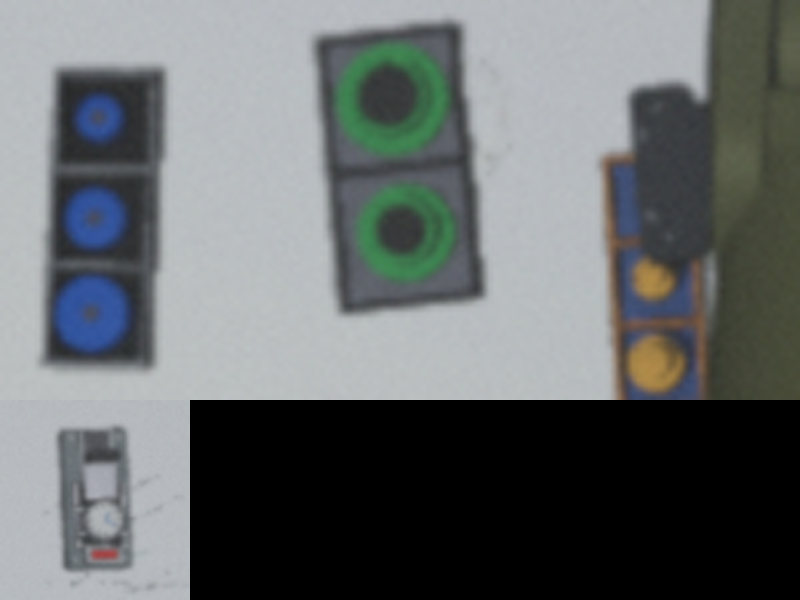

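The pressing die at (95,218), the cup die at (405,231) and the weight at (654,278) all stand in their places. The watch is on the microphone at (103,519), and the gripper is clear of everything.

```bash
python3 -c "
from bench import *
print(close_job())"
```

```text
the job is handed in; nothing more can be done
None
```

The job is handed in at about 40 s of the 136 s allowed: weight, pressing die and cup die stand in their empty places, and the watch is clamped dial up with its crown against the sensor jaw; the judge's result was not shown.

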